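# Tighten the die holder's cam screw

### The job

Take the flat screwdriver out of its wooden stand and use it to tighten the slotted cam screw of the extruder's die holder: turn the blade lightly on the screw until it drops into the slot, then turn clockwise until the jaw is fully tight on the die plate. Never press or twist hard with the screwdriver. Then put it back upright, fully home in its stand, and leave everything else where it is.

Things in the scene. Friction and masses are not known exactly. Their poses are not given: they have to be found in the camera images.
- holder: Die holder fixed to the table: aluminium base 190 (own x) x 84 x 10 mm; origin centre of its underside, z up. At its -x end a grey block 62 x 64 mm, centre at x = -55 mm, top 50 mm above the table, with the bore of the slotted steel cam screw in its top. At the other end the steel die plate (23 mm high) before a fence (32 mm high); between them the sliding jaw. Yaw within 0.5 rad.
- block_top (a point): Centre of the bore's mouth in the top of the holder's grey block, 50 mm above the table, on the screw's upright axis. The bore is 20 mm wide, its rim bevelled. The screw's face, 19 mm wide, lies 6 mm down in it; its slot crosses the whole face, 5.2 mm wide and 6 mm deep. Axes as the holder's.
- screw_face (a point): Point on the screw's axis at the level of its face, 44 mm above the table; fixed to the holder, does not turn with the screw. The slot's direction is not measured: at the start it lies within 40 degrees either side of the holder's x axis. Clockwise from above tightens, to a hard stop with the slot 75 degrees clockwise of that axis. Friction 0.05 N m; it stays where left, never rises or sinks.
- jaw_face (a point): Top middle of the front edge of the sliding steel jaw (50 mm wide), 26.5 mm above the table, axes as the holder's. In the holder's frame its x is about 0 when fully open and 4 mm when tight on the die plate, where it comes to a hard stop. Only the screw drives it, and slowly: a part of a turn closes it.
- driver: Large flat screwdriver, 0.13 to 0.21 kg, at the start upright, blade down, in the stand. Origin: middle of the blade's tip, z up the tool. Blade 14 mm wide (own x), 2.5 mm thick (y), 20 mm long; shaft 9 mm thick; square wooden handle 24 x 24 mm, flats along x and y, from 82 to 160 mm above the tip (a small round end to 164). In the stand the handle's lower shoulder rests on the stand's top.
- driver_tip (a point): Middle of the blade's tip, the same point and axes as the screwdriver's origin. Pressed on the screw or block with over 20 N while not in the slot, or over 40 N in the slot, it spoils them; touch down slowly, 3 to 6 N is enough.
- stand: Wooden tool stand fixed to the table: block 85 x 85 mm, 90 mm tall, origin at the centre of its underside, with one round hole 18 mm wide, right through, upright in its middle.
- stand_mouth (a point): Centre of the stand's hole at the block's top, 90 mm above the table. With the screwdriver home, its tip is 82 mm below this point.
- cup: Terracotta cup, 76 mm wide, 75 mm tall. Origin at its underside. Not part of the job.
- bowl: White glazed bowl, 100 mm wide, 45 mm tall. Origin at its underside. Not part of the job.
- die: Spare extruder die: dark steel square plate 74 x 74 x 5 mm with a round boss, 11 mm tall in all, lying loose on the table (not in the holder). Origin at its underside. Not part of the job.
- loop_tool: Pottery loop tool lying flat: wooden handle 110 mm long and 16 mm thick with a wire loop, 160 mm in all. Origin at its underside, 90 mm from the handle's end. Not part of the job.
- jar: Glass jar with a lid, 64 mm wide, 85 mm tall. Origin at its underside. Not part of the job.
- rib: Flat wooden throwing rib 100 x 55 x 6 mm. Origin at its underside. Not part of the job.
- kiln_prop: White ceramic cylinder, 36 mm wide, 60 mm tall. Origin at its underside. Not part of the job.
Things that resemble listed ones, but are neither listed nor needed, are in the scene too. Leave any green look-alike of the stand alone.

How it is judged (in metres and radians):
On the way, in this order (a step that is already met when the one before it is completed fails the run):
1. the screwdriver's blade is down in the screw's slot, at least 3 mm below the screw's face (z of driver_tip in the frame of screw_face below -0.003 m and horizontal distance between driver_tip and screw_face below 0.005 m), for 0.2 s.
2. the jaw is tight (within 0.3 mm of its stop) with the blade still in the slot (all of step 1 and x of jaw_face in the frame of holder above 0.0037 m), for 0.1 s.
At the end, for the whole second after the job is handed in: the jaw is tight on the die plate (within 0.3 mm of its stop), and the screwdriver stands released and at rest in the stand's hole, blade down, upright within 0.08 rad, its tip at least 78 mm below the hole's mouth and within 10 mm of its axis (x of jaw_face in the frame of holder above 0.0037 m and z of driver_tip in the frame of stand_mouth below -0.078 m and horizontal distance between driver_tip and stand_mouth below 0.01 m and angle between driver's own z axis and vertical below 0.08 rad and linear speed of driver below 0.02 m/s); the robot touches nothing.
It fails at once if the screwdriver presses or twists on the die holder with more than 40 N (contact force between driver and holder above 40 N).
It fails at once if before it is down in the slot, the screwdriver presses on the die holder with more than 20 N (contact force between driver and holder above 20 N and z of driver_tip in the frame of screw_face above -0.0025 m).
It fails at once if the gripper or arm pushes on the die holder with more than 10 N (contact force between any of the fingers, the arm and holder above 10 N).
It fails at once if a bystander is moved by more than 30 mm or tipped (distance of any of cup, bowl, die, loop_tool, jar, rib, kiln_prop from where it was at the start of the episode above 0.03 m or angle between any of cup, bowl, die, loop_tool, jar, rib, kiln_prop's own z axis and vertical above 0.4 rad).
It also fails if it takes over 72 s, if anything falls off the work surface, if the arm or the gripper's body presses on something with over 40 N, if the wrist force passes 120 N, or if a joint passes its speed limit or range.

### The arm

A 6-joint arm with a two-finger parallel gripper is mounted at the origin on the work surface. World frame = base frame: x ahead of the robot, y to its left, z up, the work surface at z = 0. Lengths are in mm, angles in rad, forces in N, time in s.
With the tool pointing down it reaches from about 400 to 925 mm from the base axis. Payload 12.5 kg.
Tool frame: the origin (TCP) lies on the mounting face of the last link; the fingertips stand 190 mm ahead of it and the grasp point (between the pads) lies 171 mm ahead of it; z points along the fingers, y is the line along which they close (so a half turn about z gives the same grasp; the last joint's range is limited). The gripper opens to 95 mm and grips with 3 to 60 N. Pads are 20 mm wide; open, the fingers measure 119 mm over their backs; the gripper's body (75 mm by 180 mm) begins 59 mm behind the grasp point.
Start: joints at [1.16, 0.491, 1.559, -0, 1.092, -0.106], TCP at [187.54, 596.199, 404.761] pointing down, gripper open.
Joint ranges: [-3.1, 3.1], [-0.84, 2.19], [0.05, 2.79], [-1.13, 4.28], [0.06, 2.93], [-2.69, 2.69]. Speed limits (rad/s): [2.22, 2.22, 2.79, 3.14, 3.14, 3.14].

### API

Orientations are given as [roll, pitch, yaw] about the fixed x, y, z axes, in that order (R = Rz(yaw) Ry(pitch) Rx(roll)).
In Python, from cell import env gives the robot as it stands.
- The arm moves only by the tool carry_out, never from a script. Its argument "series" is a list of rows, each a list of 5 numbers: the shift along the tool's x, y, z in m, then the turn about the tool's z in degrees, then the opening, from 0 (shut) to 1 (fully open). A call has 1 to 20 rows; each row is the pose to reach, as a shift and turn from the pose commanded when the call began, along the tool's axes at that moment; what a row does not reach only later rows make up. A row lasts 1/8 s, in which the tool goes at most 62.5 mm and 10.7 degrees, less where a joint would pass 70% of its speed; a pose out of reach is approached as far as the arm can. A call with a gripper value outside its range is refused whole. The fingers move at their own pace and stop on an object; the grip force is fixed at half the most. Time passes only in rows, so rows that repeat a pose let the fingers close. It gives the time, the measured TCP pose, the force, the opening and the grip force at its end, in the units of the state.
- env.state(): the state, without advancing time (a new reading comes with each control period).
- env.read_camera(name): name is "side" or "top"; returns (picture, depth): 480x640x3 uint8, red, green, blue; 480x640 float32, mm along the optical axis (not along the pixel's ray), 0 where there is no reading.
- env.get_calibration(name): a dict with "intrinsics" (3x3 intrinsics, pixels), "D" ([k1, k2, p1, p2, k3] as OpenCV has them; the pictures are not rectified), "cam_to_world" (4x4, takes a point from camera to world coordinates). Camera axes: x right, y up, looking along -z (the intrinsics and any distortion apply to the point x, -y, -z); pixel columns grow to the right and rows downward; lengths in mm; the calibration is good to about 2 mm. A picture is of the moment at which its call begins. get_calibration takes no time and is no camera call.
- env.job_done(): hands the job in; it is judged then, once.
The state is a dict: "t": time; "joints": joint angles; "qvel": joint speeds; "tau": joint torques, N m; "eef_pos": TCP position; "tcp_rot": TCP orientation; "ft_force": force on the tool from outside, world axes, zero at the start; "moment": the same for the moment, N m; "opening": opening from 0.0 (shut) to 1.0 (fully open); "grip_force": force on a finger pad.
Only numpy, scipy, OpenCV 4.12 (cv2) and the standard library are available. Lean on these libraries where they do the work, as an engineer would, in place of code of your own. Each camera call takes 0.05 s, during which the arm holds its last target. There are 200 camera calls.

## Working session

There is one attempt and no reset: what is moved stays moved. The work goes in short steps, Python scripts to look and compute and a tool call to move; the robot and the scene stay as the last step left them, time stands still between calls to the robot, and variables do not carry over. Pictures are saved under pics/ and viewed, at most 10 in all, crops included, and the job is handed in when it is done.

Besides the shell and the picture viewer there is one more tool, called after ">>>" as name([rows], argument=value, ...), one row to a line, values as JSON. carry_out: Moves the arm, as the interface text tells. Its arguments: {"type":"object","properties":{"series":{"type":"array","items":{"type":"array","items":{"type":"number"}}}},"required":["series"]}

```bash
mkdir -p pics
cat > h.py <<'E'
import numpy as np, cv2
from cell import env
def shot(name,fn=None):
    p,d=env.read_camera(name)
    np.savez('%s.npz'%name,p=p,d=d)
    if fn: cv2.imwrite('pics/'+fn,p[:,:,::-1])
    return p,d
def ray(name,uv):
    c=env.get_calibration(name);K=np.array(c['intrinsics'],float);D=np.array(c['D'],float);T=np.array(c['cam_to_world'],float)
    n=cv2.undistortPoints(np.array(uv,float).reshape(-1,1,2),K,D).reshape(-1,2)
    v=np.c_[n[:,0],-n[:,1],-np.ones(len(n))]
    return T[:3,3],v@T[:3,:3].T
def onplane(name,uv,z):
    o,v=ray(name,uv); return o+v*((z-o[2])/v[:,2])[:,None]
def proj(name,P):
    c=env.get_calibration(name);K=np.array(c['intrinsics'],float);D=np.array(c['D'],float);T=np.array(c['cam_to_world'],float)
    q=(np.atleast_2d(P).astype(float)-T[:3,3])@T[:3,:3]; q=q*[1,-1,-1]
    return cv2.projectPoints(q,np.zeros(3),np.zeros(3),K,D)[0].reshape(-1,2)
def cloud(name,d):
    v,u=np.mgrid[:480,:640]; o,r=ray(name,np.c_[u.ravel(),v.ravel()])
    return (o+r*d.reshape(-1,1)).reshape(480,640,3)
E
python3 - <<'E'
from h import *
for n in('top','side'):
    p,d=shot(n,n+'0.png'); c=env.get_calibration(n); print(n,np.round(c['cam_to_world'],2).tolist(),np.round(c['intrinsics'],1).tolist())
print(env.state())
E
```

```text
top [[-0.01, 1.0, -0.09, 413.27], [-1.0, -0.01, 0.01, 23.49], [0.0, 0.09, 1.0, 1255.78], [0.0, 0.0, 0.0, 1.0]] [[526.9, 0.0, 316.9], [0.0, 526.9, 241.5], [0.0, 0.0, 1.0]]
side [[0.85, 0.29, -0.44, -34.03], [-0.52, 0.49, -0.7, -877.09], [0.02, 0.82, 0.57, 815.14], [0.0, 0.0, 0.0, 1.0]] [[557.3, 0.0, 319.9], [0.0, 557.3, 244.0], [0.0, 0.0, 1.0]]
{'t': 0.1, 'joints': array([ 1.16037484e+00,  4.91443411e-01,  1.55936779e+00, -3.72625830e-05,
        1.09170866e+00, -1.05604849e-01]), 'qvel': array([-0.00214011, -0.00029851, -0.00041291,  0.00017751, -0.00088922,
       -0.00046646]), 'tau': array([ 1.83954377e-03, -6.13619256e+01, -2.58606827e+01,  6.93698460e-02,
        4.69918514e-02, -7.73344004e-05]), 'eef_pos': array([187.54456299, 596.1635938 , 404.2619514 ]), 'tcp_rot': array([-3.14066712e+00, -6.48686809e-05,  2.83679318e+00]), 'ft_force': array([ 0.6147375 ,  0.09181683, -0.72030321]), 'moment': array([-0.02010538,  0.04895432, -0.00744973]), 'grip_force': 0.0, 'opening': 1.000104483165182}
```

View pics/top0.png

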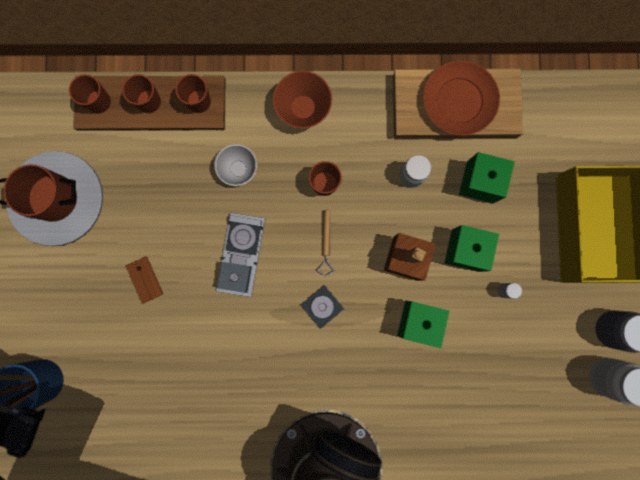

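View pics/side0.png

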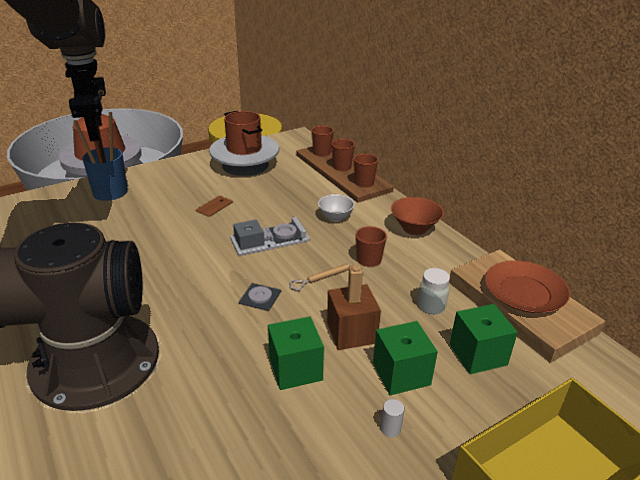

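The top view shows these candidates for the stand:
- brown block with the handle, at (410,257)
- green look-alikes at (487,177), (472,248) and (424,324), all with empty holes

I choose the brown one. The holder is at (240,255), with its grey block at (237,278).

Run:
```python
from h import *
t=np.load('top.npz');s=np.load('side.npz')
def crop(p,u,v,w,h,k): return cv2.resize(p[v:v+h,u:u+w,::-1],(w*k,h*k),interpolation=cv2.INTER_CUBIC)
a=crop(t['p'],380,225,65,65,6);b=crop(t['p'],205,207,65,98,6)[:588]
c=crop(s['p'],225,205,100,60,4);
out=np.zeros((600,790,3),np.uint8);out[:390,:390]=a;out[:588,400:790]=b
out[392:592,:390]=crop(s['p'],228,208,97,50,4)[:200,:388].copy() if 0 else cv2.resize(crop(s['p'],228,208,97,50,4),(390,200))
cv2.imwrite('pics/crop1.png',out)
for n,z in(('top',t),('side',s)):
    P=cloud(n,z['d']); np.save(n+'P.npy',P)
    for uv in ((410,270),(418,254),(237,278)) if n=='top' else ((350,310),(354,285),(248,227)):
        print(n,uv,P[uv[1],uv[0]].round(1))
# brown stand top via top-depth heights near stand
P=np.load('topP.npy')
def rect(m):
    cs,_=cv2.findContours(m.astype(np.uint8),cv2.RETR_EXTERNAL,cv2.CHAIN_APPROX_NONE);c=max(cs,key=cv2.contourArea);return c
near=lambda x,y,r:(abs(P[...,0]-x)<r)&(abs(P[...,1]-y)<r)
x0,y0,_=P[270,410]
m=near(x0,y0,90)&(abs(P[...,2]-90)<12)
q=P[m][:,:2].astype(np.float32); print('stand',cv2.minAreaRect(q))
m=near(x0,y0,90)&(P[...,2]>140); q=P[m]; print('handle',cv2.minAreaRect(q[:,:2].astype(np.float32)),q[:,2].max(),len(q))
x0,y0,_=P[278,237]
m=near(x0,y0,60)&(abs(P[...,2]-50)<7); q=P[m]; print('block',cv2.minAreaRect(q[:,:2].astype(np.float32)),q[:,2].mean())
m=near(x0+40,y0,160)&(P[...,2]>5)&(P[...,2]<60); m=m&(abs(P[...,1]-y0)<80);q=P[m]; print('holder',cv2.minAreaRect(q[:,:2].astype(np.float32)))
```

```text
top (410, 270) [ 449.7 -187.9   89.9]
top (418, 254) [ 479.9 -190.2  172.4]
top (237, 278) [435.3 201.1  43.6]
side (350, 310) [ 452.  -217.    92.6]
side (354, 285) [ 467.2 -204.2  140. ]
side (248, 227) [435.7 214.   48.1]
stand ((442.95867919921875, -198.35153198242188), (188.7480010986328, 111.91683959960938), 11.27682113647461)
handle ((480.7586975097656, -191.59634399414062), (24.45663070678711, 24.543561935424805), 63.08907699584961) 176.19902074976176 165
block ((438.09130859375, 209.14230346679688), (64.78811645507812, 61.69852828979492), 80.20415496826172) 49.18476792514804
holder ((474.5558776855469, 201.77134704589844), (317.1119079589844, 157.35499572753906), 0.6713750958442688)
```

View pics/crop1.png

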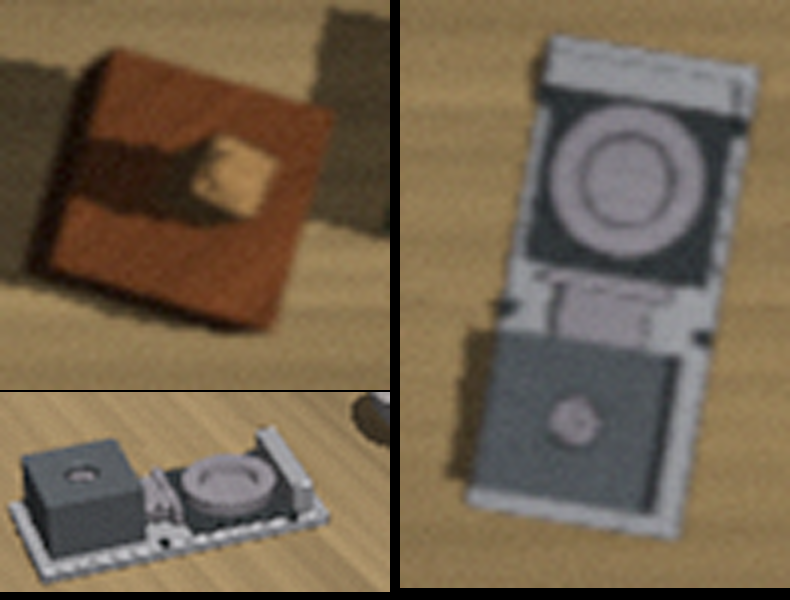

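The crop confirms the choice: the brown stand holds a square light-wood handle at about (419,254). The screw face is at about (234,277) in the grey block; its slot can't be made out.

Run:
```python
from h import *
t=np.load('top.npz')['p'].astype(int);s=np.load('side.npz')['p'].astype(int)
P=np.load('topP.npy')
U,V=np.meshgrid(np.arange(640),np.arange(480))
# stand+handle top: brown colours
hsv=cv2.cvtColor(t.astype(np.uint8),cv2.COLOR_RGB2HSV)
print('hsv brown',hsv[270,415],hsv[270,400],'handle',hsv[254,420],'face',hsv[277,234],'blk',hsv[285,230],'table',hsv[225,385])
# handle top face: depth >150
m=(abs(U-415)<30)&(abs(V-255)<30)&(P[...,2]>150)
# stand top points
ms=(abs(U-410)<32)&(abs(V-257)<35)&(abs(P[...,2]-90)<10)&(hsv[...,0]<12)|m
for nm,mm,z in(('handle',m,168),('stand',ms,90)):
    cs,_=cv2.findContours(mm.astype(np.uint8),cv2.RETR_EXTERNAL,cv2.CHAIN_APPROX_NONE);c=max(cs,key=cv2.contourArea)
    h=cv2.convexHull(c).reshape(-1,2).astype(float)
    w=onplane('top',h,z)[:,:2].astype(np.float32)
    print(nm,cv2.minAreaRect(w),mm.sum(), 'uv',U[mm].mean(),V[mm].mean())
# block top
x0,y0=437,206
mb=(abs(U-237)<30)&(abs(V-278)<30)&(P[...,2]>43)&(P[...,2]<60)
cs,_=cv2.findContours(mb.astype(np.uint8),cv2.RETR_EXTERNAL,cv2.CHAIN_APPROX_NONE);c=max(cs,key=cv2.contourArea)
print('block',cv2.minAreaRect(onplane('top',c.reshape(-1,2),50)[:,:2].astype(np.float32)))
# screw face: bright in block
g=t.sum(2)/3
w=(abs(U-234)<8)&(abs(V-277)<8)
print(g[268:286,225:244].astype(int))
mf=w&(g>(g[277,234]+np.median(g[w]))/2-3)
u,v=U[mf].mean(),V[mf].mean();print('face',u,v,mf.sum(),onplane('top',[[u,v]],44))
gs=s.sum(2)/3; print(gs[216:234,236:262].astype(int))
print(proj('side',[[438,209,50],[438,209,44]]))
```

```text
hsv brown [ 12 182 105] [ 10 172 105] handle [ 17 133 167] face [120  11 114] blk [103  27  84] table [ 18 108 127]
handle ((480.23590087890625, -189.9775848388672), (25.695762634277344, 25.196544647216797), 62.887542724609375) 169 uv 417.4674556213018 254.81065088757396
stand ((479.68817138671875, -190.7850799560547), (86.52951049804688, 83.829345703125), 73.3514404296875) 842 uv 411.60688836104515 256.4311163895487
block ((438.05303955078125, 208.80075073242188), (65.0219955444336, 61.62944030761719), 80.20857238769531)
[[ 85  87  81  82  83  82  83  82  82  82  84  86  80  82  82  81  83  82
   83]
 [ 83  83  79  84  79  82  82  84  79  82  82  84  80  88  84  80  82  84
   84]
 [ 91  88  83  87  83  81  82  82  85  84  84  81  82  83  84  84  82  82
   79]
 [ 85  83  88  86  82  82  86  79  79  79  80  80  84  85  85  83  85  83
   84]
 [ 88  83  81  84  85  81  77  77  78  80  82  80  81  80  85  84  83  81
   80]
 [ 79  83  82  81  87  79  78  83  95  99  98  82  77  80  82  84  81  79
   80]
 [ 81  84  85  85  80  82 103 121 120 115 108  92  76  77  80  78  83  85
   81]
 [ 88
[... 2296 characters left out ...]
  96  94  91  96  87  64  74 113 121 123 127 127  79  67  96
   95  95  94  94  96  94  89 103]
 [ 83  99  95  99  96  95 101  93  76  97 121 122 114 117 132 102  84  94
   91  93  91  96  94  92  94  98]
 [ 69  95  98  99  95  96  97  97  92  82  89  97  87  85  93  95  99  95
   94  92  91  94  96  95  93  94]
 [ 44  85  97  97  97  99  98  98  98  93  97 101 100  94  93  94  94  93
   92  94  95  91  96  93  94  97]
 [ 41  73  96 100  96  98  99  96  96  94  96  93  94  95  94  95  98  97
   96 100  99  96  93  87  90  87]
 [ 29  50  84 103  99  96  94  96  96  96  94  94  98  99  97  98  98  93
   89  90  89  84  83  73  70  67]]
[[249.62361717 227.05152723]
 [249.7575327  229.05060656]]
```

Run:
```python
from h import *
t=np.load('top.npz')['p']
c=cv2.resize(t[235:275,395:440],None,fx=8,fy=8,interpolation=cv2.INTER_CUBIC)
hsv=cv2.cvtColor(c,cv2.COLOR_RGB2HSV)
m=((hsv[...,2]>140)&(hsv[...,0]>13)).astype(np.uint8)
cs,_=cv2.findContours(m,cv2.RETR_EXTERNAL,cv2.CHAIN_APPROX_NONE)
k=max(cs,key=cv2.contourArea); k=cv2.convexHull(k).reshape(-1,2)/8.-0.44+[395,235]
w=onplane('top',k,168)[:,:2].astype(np.float32); print(cv2.minAreaRect(w))
s=env.state();print(s['eef_pos'],s['tcp_rot'])
def go(x,y,z,yaw):
    a=s['tcp_rot'][2]; d=np.array([x,y,z])-s['eef_pos']
    print('shift m',[round((d[0]*np.cos(a)+d[1]*np.sin(a))/1e3,4),round((d[0]*np.sin(a)-d[1]*np.cos(a))/1e3,4),round(-d[2]/1e3,4)],'turn',round(np.degrees(a)-yaw,1))
go(480,-190.5,400,163);go(480,-190.5,303,163)
```

```text
((450.4219970703125, -221.98085021972656), (25.27135467529297, 25.767154693603516), 88.47321319580078)
[187.54456299 596.1635938  404.2619514 ] [-3.14066712e+00 -6.48686809e-05  2.83679318e+00]
shift m [np.float64(-0.5151), np.float64(-0.6626), np.float64(0.0043)] turn -0.5
shift m [np.float64(-0.5151), np.float64(-0.6626), np.float64(0.1013)] turn -0.5
```

>>> carry_out([
  [-0.344,-0.286,0,0,1],
  [-0.344,-0.286,0,0,1],
  [-0.344,-0.286,0,0,1],
  [-0.344,-0.286,0,0,1],
  [-0.344,-0.286,0,0,1],
  [-0.344,-0.286,0,0,1],
  [-0.344,-0.286,0,0,1],
  [-0.344,-0.286,0,0,1],
  [-0.515,-0.663,0,0,1],
  [-0.515,-0.663,0,0,1],
  [-0.515,-0.663,0,0,1],
  [-0.515,-0.663,0,0,1],
  [-0.515,-0.663,0,0,1],
  [-0.515,-0.663,0,0,1],
  [-0.515,-0.663,0,0,1],
  [-0.515,-0.663,0,0,1],
  [-0.515,-0.663,0,0,1],
  [-0.515,-0.663,0,0,1],
])

```text
t: 2.35
eef_pos: [479.9, -189.4, 404.8]
tcp_rot: [3.141, -0.0, 2.838]
ft_force: [0.5, 0.0, 0.7]
opening: 0.999
grip_force: 0.0
```

>>> carry_out([
  [0,0,0.05,0,1],
  [0,0,0.085,0,1],
  [0,0,0.102,0,1],
  [0,0,0.102,0,1],
  [0,0,0.102,0,0],
  [0,0,0.102,0,0],
  [0,0,0.102,0,0],
  [0,0,0.102,0,0],
  [0,0,0.102,0,0],
  [0,0,0.102,0,0],
  [0,0,0.102,0,0],
  [0,0,0.102,0,0],
  [0,0,0.102,0,0],
  [0,0,0.102,0,0],
])

```text
t: 4.1
eef_pos: [479.9, -190.8, 302.7]
tcp_rot: [3.142, 0.0, 2.837]
ft_force: [0.9, -0.5, -0.7]
opening: 0.249
grip_force: 30.0
```

Run:
```python
from h import *
s=env.state();print(s)
shot('side');p=np.load('side.npz')['p']
u,v=proj('side',[[480,-190,130]])[0].astype(int);print(u,v)
cv2.imwrite('pics/grip.png',cv2.resize(p[v-70:v+70,u-80:u+80,::-1],None,fx=4,fy=4,interpolation=cv2.INTER_CUBIC))
```

```text
{'t': 4.1, 'joints': array([-5.06467190e-01,  4.75603312e-01,  1.93142355e+00,  8.25503467e-05,
        7.34418107e-01, -1.77252476e+00]), 'qvel': array([ 0.00019032,  0.00057314, -0.00145322,  0.00234125, -0.00026329,
       -0.0008746 ]), 'tau': array([ 3.86508135e-01, -5.26192582e+01, -1.78796500e+01,  1.06573720e-01,
        2.36582961e-01,  4.94274980e-03]), 'eef_pos': array([ 479.85820044, -190.82593801,  302.70846185]), 'tcp_rot': array([3.14156803e+00, 1.55773225e-04, 2.83679263e+00]), 'ft_force': array([ 0.92540748, -0.50543683, -0.69156909]), 'moment': array([-0.19999423, -0.03207066, -0.03375766]), 'grip_force': 29.974527060985565, 'opening': 0.2485650137848906}
355 282
```

View pics/grip.png

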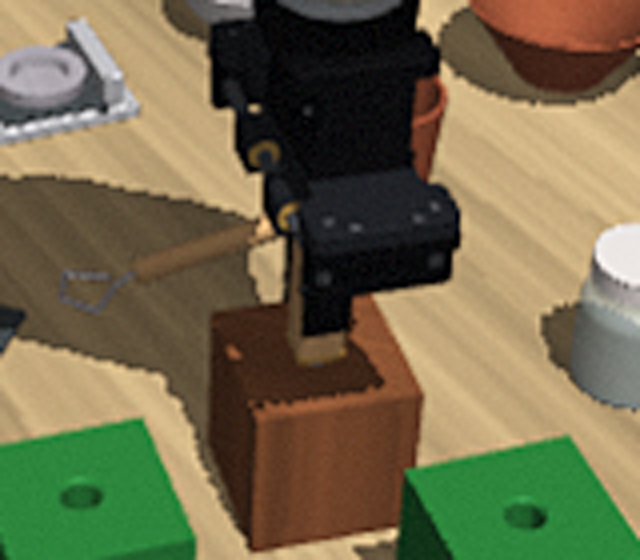

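The side view shows the handle held flat between the pads (opening 23.6 mm) and the stand still in place at crop (310,430). Next I lift and look at the blade.

>>> carry_out([
  [0,0,-0.02,0,0],
  [0,0,-0.06,0,0],
  [0,0,-0.11,0,0],
  [0,0,-0.12,0,0],
  [0,0,-0.12,0,0],
  [0,0,-0.12,0,0],
])

```text
t: 4.9
eef_pos: [479.7, -190.7, 421.2]
tcp_rot: [3.141, -0.003, 2.837]
ft_force: [1.6, 0.2, -1.2]
opening: 0.253
grip_force: 30.0
```

Run:
```python
from h import *
s=env.state();print(s['eef_pos'],s['tcp_rot'],s['ft_force'],s['opening'],s['joints'])
shot('side');p=np.load('side.npz')['p']
e=s['eef_pos']; q=proj('side',[e-[0,0,z] for z in (295,275,212)]);print(q)
u,v=q[0].astype(int);v-=20
cv2.imwrite('pics/blade.png',cv2.resize(p[v-45:v+45,u-60:u+60,::-1],None,fx=6,fy=6,interpolation=cv2.INTER_CUBIC))
```

```text
[ 479.69375839 -190.74860064  421.15009858] [ 3.14098626e+00 -2.60156012e-03  2.83672715e+00] [ 1.61100337  0.23026253 -1.21757299] 0.2526109467370274 [-5.06493743e-01  3.18829227e-01  1.80026933e+00  8.55278337e-05
  1.02516440e+00 -1.77246826e+00]
[[355.02213755 284.71785095]
 [355.55359002 276.70297844]
 [357.29874031 250.30471022]]
```

View pics/blade.png

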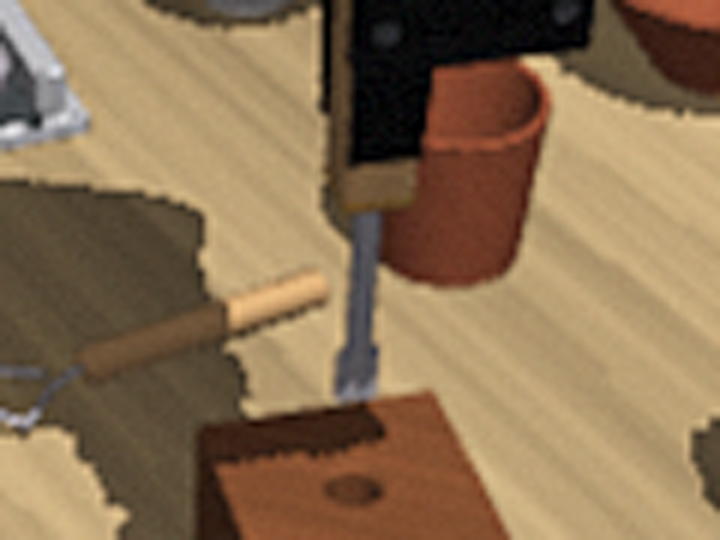

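The lifted driver hangs straight, with its tip at crop (355,393), and the stand's empty hole is at (355,490). The blade shows about 6.3 px wide. That fits the blade lying along tool x (6.6 px expected), not along y (3.5 px).

>>> carry_out([
  [0.008,0.018,0,-5,0],
  [0.024,0.055,0,-10,0],
  [0.04,0.092,0,-15,0],
  [0.056,0.129,0,-20,0],
  [0.072,0.166,0,-25,0],
  [0.088,0.203,0,-30,0],
  [0.104,0.24,0,-35,0],
  [0.12,0.277,0,-40,0],
  [0.136,0.314,0,-45,0],
  [0.15,0.346,0,-50,0],
  [0.158,0.364,0.01,-53.5,0],
  [0.1595,0.368,0.03,-53.5,0],
  [0.1595,0.368,0.05,-53.5,0],
  [0.1595,0.368,0.05,-53.5,0],
  [0.1595,0.368,0.05,-53.5,0],
])

```text
t: 6.82
eef_pos: [438.3, 208.1, 372.8]
tcp_rot: [3.141, -0.0, -2.513]
ft_force: [-0.8, -1.0, -2.0]
opening: 0.253
grip_force: 30.0
```

Run:
```python
from h import *
s=env.state();print(s['eef_pos'],s['tcp_rot'],s['ft_force'],s['moment'],s['opening'],s['joints'])
shot('side');shot('top');p=np.load('side.npz')['p']
e=s['eef_pos']; q=proj('side',[e-[0,0,z] for z in (295,275,212)]);print(q,proj('side',[[438.2,208.7,50],[438.2,208.7,44]]))
u,v=q[0].astype(int)
cv2.imwrite('pics/hover.png',cv2.resize(p[v-45:v+45,u-60:u+60,::-1],None,fx=6,fy=6,interpolation=cv2.INTER_CUBIC)); print(u-60,v-45)
```

```text
[438.34514827 208.11090008 372.84429575] [ 3.14142988e+00 -2.77047908e-04 -2.51275747e+00] [-0.78926543 -1.01165477 -2.02738285] [ 0.0740542   0.01414659 -0.00272984] 0.2525458864796494 [ 3.07014729e-01  3.34659767e-01  1.93125374e+00  8.69390303e-05
  8.75993456e-01 -1.89267243e+00]
[[249.2758557  217.77353469]
 [248.81854972 210.88333544]
 [247.33477588 188.42191481]] [[249.74764074 227.0860521 ]
 [249.88126883 229.08522689]]
189 172
```

View pics/hover.png

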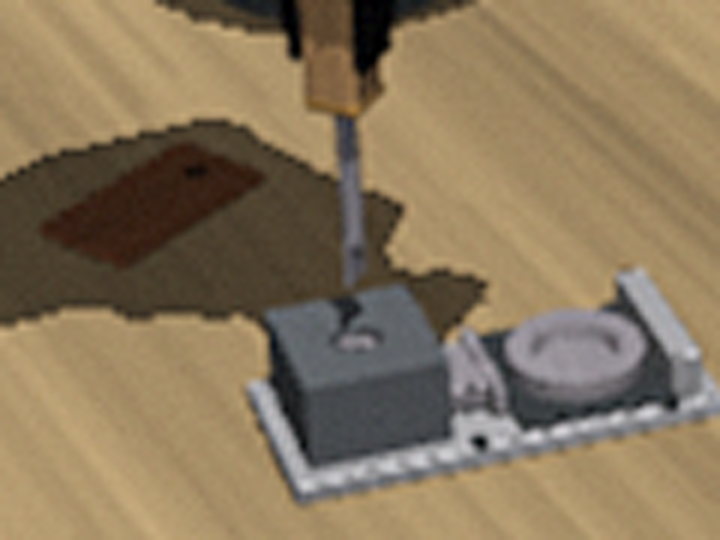

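Tip at (247.7,219.5) and bore at (248.5,229.1) sit over each other within about 1 mm, since both have the same offset from their predictions. I go down into the bore.

>>> carry_out([
  [0,0,0.012,0,0],
  [0,0,0.022,0,0],
  [0,0,0.024,0,0],
  [0,0,0.026,0,0],
  [0,0,0.028,0,0],
  [0,0,0.03,0,0],
  [0,0,0.031,0,0],
  [0,0,0.031,0,0],
])

```text
t: 7.92
eef_pos: [438.1, 208.1, 341.7]
tcp_rot: [3.142, -0.0, -2.513]
ft_force: [0.7, -0.6, -2.0]
opening: 0.25
grip_force: 30.0
```

>>> carry_out([
  [0,0,0.0005,0,0],
  [0,0,0.001,0,0],
  [0,0,0.0015,0,0],
  [0,0,0.002,0,0],
  [0,0,0.0025,0,0],
  [0,0,0.0025,0,0],
])

```text
t: 8.68
eef_pos: [438.1, 208.1, 339.2]
tcp_rot: [3.142, 0.0, -2.513]
ft_force: [0.7, -0.2, -1.4]
opening: 0.252
grip_force: 30.0
```

>>> carry_out([
  [0,0,0.0003,0,0],
  [0,0,0.0006,0,0],
  [0,0,0.0006,0,0],
])

```text
t: 9.05
eef_pos: [438.1, 208.1, 338.7]
tcp_rot: [3.142, 0.0, -2.513]
ft_force: [-0.4, -1.0, -0.8]
opening: 0.249
grip_force: 30.0
```

>>> carry_out([
  [0,0,0.0003,0,0],
  [0,0,0.0005,0,0],
  [0,0,0.0005,0,0],
])

```text
t: 9.43
eef_pos: [438.1, 208.1, 338.4]
tcp_rot: [-3.142, 0.0, -2.513]
ft_force: [-1.4, -0.2, 5.7]
opening: 0.251
grip_force: 30.0
```

>>> carry_out([
  [0,0,0.0003,0,0],
  [0,0,0.0005,0,0],
  [0,0,0.0005,0,0],
])

```text
t: 9.8
eef_pos: [438.1, 208.1, 338.3]
tcp_rot: [-3.141, 0.001, -2.513]
ft_force: [-2.9, -0.9, 9.5]
opening: 0.252
grip_force: 30.0
```

>>> carry_out([
  [0,0,-0.0002,3,0],
  [0,0,-0.0002,6,0],
  [0,0,-0.0002,9,0],
  [0,0,-0.0002,12,0],
  [0,0,-0.0002,12,0],
])

```text
t: 10.42
eef_pos: [438.3, 208.2, 338.4]
tcp_rot: [-3.141, 0.002, -2.723]
ft_force: [-0.1, 0.0, 6.3]
opening: 0.252
grip_force: 30.0
```

>>> carry_out([
  [0,0,0,3,0],
  [0,0,0,6,0],
  [0,0,0,9,0],
  [0,0,0,12,0],
  [0,0,0,12,0],
])

```text
t: 11.05
eef_pos: [438.4, 208.2, 338.4]
tcp_rot: [3.141, 0.002, -2.932]
ft_force: [-0.9, 0.1, 4.8]
opening: 0.251
grip_force: 30.0
```

>>> carry_out([
  [0,0,0.0002,3,0],
  [0,0,0.0002,6,0],
  [0,0,0.0002,9,0],
  [0,0,0.0002,12,0],
  [0,0,0.0002,12,0],
])

```text
t: 11.68
eef_pos: [438.4, 208.2, 338.2]
tcp_rot: [3.141, 0.002, 3.142]
ft_force: [0.4, 0.5, 6.4]
opening: 0.252
grip_force: 30.0
```

>>> carry_out([
  [0,0,0,3,0],
  [0,0,0,6,0],
  [0,0,0,9,0],
  [0,0,0,12,0],
  [0,0,0,12,0],
])

```text
t: 12.3
eef_pos: [438.4, 208.3, 338.2]
tcp_rot: [3.14, 0.002, 2.932]
ft_force: [-0.2, 0.9, 5.5]
opening: 0.249
grip_force: 30.0
```

>>> carry_out([
  [0,0,0.0001,3,0],
  [0,0,0.0001,6,0],
  [0,0,0.0001,9,0],
  [0,0,0.0001,12,0],
  [0,0,0.0001,12,0],
])

```text
t: 12.92
eef_pos: [438.4, 208.3, 337.9]
tcp_rot: [3.14, 0.001, 2.724]
ft_force: [1.2, 1.9, 3.7]
opening: 0.252
grip_force: 30.0
```

>>> carry_out([
  [0,0,0.0003,0,0],
  [0,0,0.0006,0,0],
  [0,0,0.0006,0,0],
])

```text
t: 13.3
eef_pos: [438.0, 208.0, 336.5]
tcp_rot: [-3.141, -0.001, 2.724]
ft_force: [1.0, 1.9, -1.6]
opening: 0.25
grip_force: 30.0
```

It has dropped in (z at 336.5 mm, no force). I go deeper.

>>> carry_out([
  [0,0,0.0005,0,0],
  [0,0,0.001,0,0],
  [0,0,0.0015,0,0],
  [0,0,0.0015,0,0],
])

```text
t: 13.8
eef_pos: [438.0, 208.1, 335.3]
tcp_rot: [-3.141, -0.0, 2.723]
ft_force: [-0.5, 0.2, -1.7]
opening: 0.248
grip_force: 30.0
```

>>> carry_out([
  [0,0,0.0005,0,0],
  [0,0,0.001,0,0],
  [0,0,0.0013,0,0],
  [0,0,0.0013,0,0],
])

```text
t: 14.3
eef_pos: [438.1, 208.1, 334.1]
tcp_rot: [-3.141, -0.0, 2.723]
ft_force: [-0.5, -1.9, -1.7]
opening: 0.254
grip_force: 30.0
```

>>> carry_out([
  [0,0,0.0003,3,0],
  [0,0,0.0003,6,0],
  [0,0,0.0003,9,0],
  [0,0,0.0003,12,0],
  [0,0,0.0003,15,0],
  [0,0,0.0003,18,0],
  [0,0,0.0003,21,0],
  [0,0,0.0003,24,0],
  [0,0,0.0003,27,0],
  [0,0,0.0003,30,0],
  [0,0,0.0003,30,0],
])

```text
t: 15.68
eef_pos: [438.1, 208.2, 333.8]
tcp_rot: [3.141, -0.0, 2.2]
ft_force: [0.0, -0.6, -0.5]
opening: 0.251
grip_force: 30.0
```

```bash
python3 -c "
from h import *
s=env.state();print(s['eef_pos'],s['tcp_rot'],s['ft_force'],s['moment'],s['joints'])"
```

```text
[438.14761374 208.1532618  333.82819028] [ 3.14137801e+00 -8.17163019e-05  2.20012805e+00] [ 0.00990664 -0.62858747 -0.51503409] [-0.08584587  0.08334579  0.03656626] [ 3.07209590e-01  3.90911759e-01  1.97511257e+00  2.07810690e-04
  7.75390599e-01 -3.22270524e-01]
```

Blade at −54°, with low torque. I continue towards the stop at about −85° plus play.

>>> carry_out([
  [0,0,0,3,0],
  [0,0,0,6,0],
  [0,0,0,9,0],
  [0,0,0,12,0],
  [0,0,0,15,0],
  [0,0,0,18,0],
  [0,0,0,21,0],
  [0,0,0,24,0],
  [0,0,0,27,0],
  [0,0,0,30,0],
  [0,0,0,30,0],
])

```text
t: 17.05
eef_pos: [438.0, 208.1, 333.8]
tcp_rot: [-3.141, 0.0, 1.678]
ft_force: [-1.5, -1.7, 0.0]
opening: 0.25
grip_force: 30.0
```

```bash
cat > st.py <<'E'
from h import *
s=env.state();print(s['eef_pos'].round(2),np.degrees(s['tcp_rot']).round(2),s['ft_force'].round(1),s['moment'].round(3))
E
python3 st.py
```

```text
[438.01 208.06 333.81] [-1.7997e+02  1.0000e-02  9.6120e+01] [-1.5 -1.7  0. ] [-0.481  0.538  0.051]
```

>>> carry_out([
  [0,0,0,2,0],
  [0,0,0,4,0],
  [0,0,0,4,0],
])

```text
t: 17.42
eef_pos: [438.0, 208.1, 333.8]
tcp_rot: [-3.141, 0.0, 1.606]
ft_force: [-3.4, -1.8, 0.0]
opening: 0.257
grip_force: 30.0
```

```bash
python3 st.py
```

```text
[437.99 208.06 333.75] [-1.7997e+02  1.0000e-02  9.2020e+01] [-3.4 -1.8  0. ] [-0.595  0.775  0.092]
```

>>> carry_out([
  [0,0,0,1.5,0],
  [0,0,0,3,0],
  [0,0,0,3,0],
])

```text
t: 17.8
eef_pos: [438.0, 208.1, 333.8]
tcp_rot: [-3.141, 0.0, 1.554]
ft_force: [-4.6, -2.6, 0.0]
opening: 0.247
grip_force: 30.0
```

```bash
python3 st.py
```

```text
[438.02 208.08 333.77] [-1.7997e+02  1.0000e-02  8.9010e+01] [-4.6 -2.6  0. ] [-0.704  1.144  0.053]
```

>>> carry_out([
  [0,0,0,1.5,0],
  [0,0,0,3,0],
  [0,0,0,3,0],
])

```text
t: 18.18
eef_pos: [438.0, 208.1, 333.8]
tcp_rot: [-3.141, 0.0, 1.501]
ft_force: [-5.1, -1.8, 1.2]
opening: 0.251
grip_force: 30.0
```

```bash
python3 st.py
```

```text
[438.02 208.09 333.77] [-1.7997e+02  1.0000e-02  8.6000e+01] [-5.1 -1.8  1.2] [-0.788  1.375  0.03 ]
```

>>> carry_out([
  [0,0,0,1,0],
  [0,0,0,2,0],
  [0,0,0,2,0],
])

```text
t: 18.55
eef_pos: [438.0, 208.1, 333.8]
tcp_rot: [-3.141, 0.0, 1.466]
ft_force: [-4.7, -2.4, 1.1]
opening: 0.254
grip_force: 30.0
```

Run:
```python
exec(open('st.py').read())
p=shot('side')[0]; q=np.load('side.npz')
u,v=proj('side',[[475,202,25]])[0].astype(int)
cv2.imwrite('pics/jaw.png',cv2.resize(p[v-35:v+40,u-50:u+50,::-1],None,fx=8,fy=8,interpolation=cv2.INTER_CUBIC))
```

```text
[437.99 208.09 333.77] [-1.7997e+02  1.0000e-02  8.4020e+01] [-4.7 -2.4  1.1] [-0.856  1.362  0.05 ]
```

View pics/jaw.png

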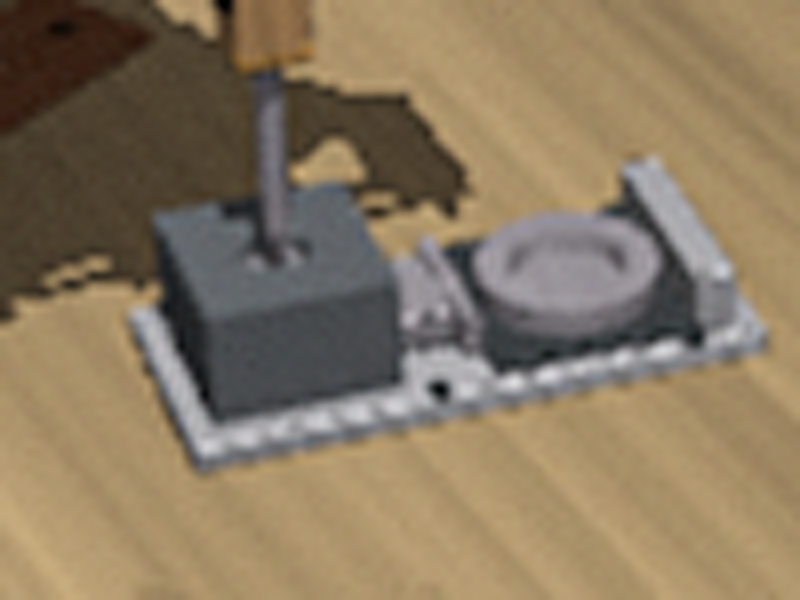

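The jaw, at crop (460,300), is up against or nearly at the die plate. I keep turning until the torque climbs.

>>> carry_out([
  [0,0,0,1,0],
  [0,0,0,2,0],
  [0,0,0,2,0],
])

```text
t: 18.98
eef_pos: [438.0, 208.1, 333.8]
tcp_rot: [-3.141, 0.0, 1.431]
ft_force: [-4.2, -3.6, 0.5]
opening: 0.254
grip_force: 30.0
```

```bash
python3 st.py
```

```text
[437.99 208.08 333.76] [-1.7997e+02  1.0000e-02  8.2020e+01] [-4.2 -3.6  0.5] [-0.81   1.463  0.061]
```

>>> carry_out([
  [0,0,0,1,0],
  [0,0,0,2,0],
  [0,0,0,2,0],
])

```text
t: 19.35
eef_pos: [438.0, 208.1, 333.8]
tcp_rot: [-3.141, 0.0, 1.397]
ft_force: [-5.5, -2.3, 0.2]
opening: 0.253
grip_force: 30.0
```

```bash
python3 st.py
```

```text
[437.98 208.09 333.76] [-1.7997e+02  1.0000e-02  8.0020e+01] [-5.5 -2.3  0.2] [-0.756  1.477  0.151]
```

>>> carry_out([
  [0,0,0,0.5,0],
  [0,0,0,1,0],
  [0,0,0,1,0],
])

```text
t: 19.73
eef_pos: [438.0, 208.1, 333.8]
tcp_rot: [-3.141, 0.0, 1.379]
ft_force: [-5.2, -2.0, 1.1]
opening: 0.248
grip_force: 30.0
```

```bash
python3 st.py
```

```text
[437.98 208.09 333.77] [-1.7997e+02  1.0000e-02  7.9020e+01] [-5.2 -2.   1.1] [-0.759  1.436  0.018]
```

>>> carry_out([
  [0,0,0,0.7,0],
  [0,0,0,1.5,0],
  [0,0,0,1.5,0],
])

```text
t: 20.1
eef_pos: [438.0, 208.1, 333.8]
tcp_rot: [-3.141, 0.0, 1.353]
ft_force: [-5.0, -3.3, 0.8]
opening: 0.251
grip_force: 30.0
```

Run:
```python
exec(open('st.py').read())
m=[]
for i in range(6):
    env.read_camera('top'); m.append(env.state()['moment'])
print(np.mean(m,0),np.std(m,0))
```

```text
[437.96 208.09 333.76] [-1.7996e+02  2.0000e-02  7.7530e+01] [-5.  -3.3  0.8] [-0.774  1.488  0.156]
[-0.81350953  1.47370399  0.09185427] [0.02392045 0.02645222 0.01605455]
```

>>> carry_out([
  [0,0,0,1,0],
  [0,0,0,2,0],
  [0,0,0,2,0],
])

```text
t: 20.78
eef_pos: [438.0, 208.1, 333.8]
tcp_rot: [-3.141, 0.0, 1.318]
ft_force: [-4.7, -3.1, 0.8]
opening: 0.248
grip_force: 30.0
```

```bash
cat > mm.py <<'E'
exec(open('st.py').read())
m=[];f=[]
for i in range(5):
    env.read_camera('top'); m.append(env.state()['moment']);f.append(env.state()['ft_force'])
print(np.mean(m,0).round(3),np.mean(f,0).round(1))
E
python3 mm.py
```

```text
[437.96 208.11 333.77] [-1.7997e+02  2.0000e-02  7.5530e+01] [-4.7 -3.1  0.8] [-0.785  1.489  0.139]
[-0.774  1.489  0.12 ] [-5.  -1.9  0.9]
```

>>> carry_out([
  [0,0,0,1,0],
  [0,0,0,2,0],
  [0,0,0,2,0],
])

```text
t: 21.4
eef_pos: [438.0, 208.1, 333.8]
tcp_rot: [-3.141, 0.0, 1.283]
ft_force: [-5.2, -2.3, 1.4]
opening: 0.252
grip_force: 30.0
```

```bash
python3 mm.py
```

```text
[437.98 208.14 333.8 ] [-1.7997e+02  1.0000e-02  7.3530e+01] [-5.2 -2.3  1.4] [-0.607  1.537  0.104]
[-0.575  1.503  0.185] [-4.9 -1.5  0.7]
```

Run:
```python
from h import *
a=cv2.imread('pics/side0.png').astype(float).sum(2)/3; p=shot('side')[0]; b=p.astype(float).sum(2)/3
yaw=np.radians(-9.8); ex=np.array([np.cos(yaw),np.sin(yaw),0]); ey=np.array([-ex[1],ex[0],0]); O=np.array([438.2,208.6,0])+55*ex
X=np.arange(-14,14,1.0)
for img,n in((a,'before'),(b,'now')):
    acc=0
    for y in np.arange(-18,19,2.):
        uv=proj('side',[O+x*ex+y*ey+[0,0,26.5] for x in X])+[-1.3,1.8]
        acc=acc+cv2.remap(img.astype(np.float32),uv[:,0].astype(np.float32)[None],uv[:,1].astype(np.float32)[None],cv2.INTER_LINEAR)[0]
    print(n,[f'{x:.0f}:{v:.0f}' for x,v in zip(X,acc/19)])
```

```text
before ['-14:126', '-13:129', '-12:131', '-11:132', '-10:134', '-9:137', '-8:139', '-7:139', '-6:135', '-5:128', '-4:125', '-3:126', '-2:131', '-1:136', '0:136', '1:129', '2:113', '3:92', '4:73', '5:60', '6:53', '7:52', '8:55', '9:62', '10:72', '11:85', '12:101', '13:115']
now ['-14:133', '-13:137', '-12:139', '-11:140', '-10:142', '-9:145', '-8:148', '-7:150', '-6:149', '-5:143', '-4:134', '-3:128', '-2:127', '-1:132', '0:140', '1:146', '2:144', '3:133', '4:115', '5:94', '6:74', '7:61', '8:58', '9:63', '10:75', '11:89', '12:106', '13:121']
```

The torque now climbs (0.09, 0.12, then 0.185 N m, against 0.05 from friction). The jaw's edge moved about 2 mm, which is the travel left from the starting slot angle, so it is tight. I back off within the slot's play and lift out.

>>> carry_out([
  [0,0,0,-5,0],
  [0,0,0,-10,0],
  [0,0,0,-14,0],
  [0,0,0,-14,0],
])

```text
t: 22.2
eef_pos: [438.2, 208.1, 333.8]
tcp_rot: [3.142, -0.0, 1.527]
ft_force: [-3.7, -2.1, -0.6]
opening: 0.253
grip_force: 30.0
```

```bash
python3 mm.py
```

```text
[438.17 208.11 333.76] [ 1.80e+02 -1.00e-02  8.75e+01] [-3.7 -2.1 -0.6] [-0.64   1.04  -0.028]
[-0.642  1.02   0.025] [-3.1 -1.9 -2.1]
```

>>> carry_out([
  [0,0,-0.002,0,0],
  [0,0,-0.005,0,0],
  [0,0,-0.01,0,0],
  [0,0,-0.02,0,0],
  [0,0,-0.04,0,0],
  [0,0,-0.07,0,0],
  [0,0,-0.092,0,0],
  [0,0,-0.092,0,0],
])

```text
t: 23.45
eef_pos: [438.1, 208.1, 427.6]
tcp_rot: [3.138, -0.002, 1.528]
ft_force: [0.6, -0.6, -2.4]
opening: 0.249
grip_force: 30.0
```

Run:
```python
exec(open('st.py').read())
x,y,yaw=479.8,-190.8,np.degrees(s['tcp_rot'][2])
a=s['tcp_rot'][2]; d=np.array([x,y])-s['eef_pos'][:2]
print('shift m',(d[0]*np.cos(a)+d[1]*np.sin(a))/1e3,(d[0]*np.sin(a)-d[1]*np.cos(a))/1e3, s['joints'])
```

```text
[438.11 208.11 427.61] [ 1.7977e+02 -9.0000e-02  8.7530e+01] [ 0.6 -0.6 -2.4] [-0.108  0.048  0.012]
shift m -0.3967500586096612 0.05881538988910546 [3.07165718e-01 2.65347536e-01 1.86162262e+00 7.94635435e-05
 1.01038149e+00 3.50175894e-01]
```

>>> carry_out([
  [-0.02,0.003,0,0,0],
  [-0.06,0.009,0,0,0],
  [-0.1,0.015,0,0,0],
  [-0.14,0.021,0,0,0],
  [-0.18,0.027,0,0,0],
  [-0.22,0.033,0,0,0],
  [-0.26,0.039,0,0,0],
  [-0.3,0.045,0,0,0],
  [-0.34,0.05,0,0,0],
  [-0.375,0.056,0,0,0],
  [-0.392,0.058,0,0,0],
  [-0.397,0.059,0.005,0,0],
  [-0.397,0.059,0.015,0,0],
  [-0.397,0.059,0.02,0,0],
  [-0.397,0.059,0.02,0,0],
])

```text
t: 25.32
eef_pos: [480.0, -190.4, 405.3]
tcp_rot: [-3.141, -0.001, 1.529]
ft_force: [-0.1, 1.4, -1.3]
opening: 0.25
grip_force: 30.0
```

Run:
```python
exec(open('st.py').read())
a=cv2.imread('pics/side0.png').astype(float).sum(2)/3; p=shot('side')[0]; b=p.astype(float).sum(2)/3
yaw=np.radians(-9.8); ex=np.array([np.cos(yaw),np.sin(yaw),0]); ey=np.array([-ex[1],ex[0],0]); O=np.array([438.2,208.6,0])+55*ex
X=np.arange(-6,10,1.0)
for img in(a,b):
    acc=0
    for y in np.arange(-18,19,2.):
        uv=(proj('side',[O+x*ex+y*ey+[0,0,26.5] for x in X])+[-1.3,1.8]).astype(np.float32)
        acc=acc+cv2.remap(img.astype(np.float32),uv[:,0][None],uv[:,1][None],cv2.INTER_LINEAR)[0]
    print([f'{x:.0f}:{v:.0f}' for x,v in zip(X,acc/19)])
e=s['eef_pos']; q=proj('side',[e-[0,0,z] for z in (295,275,212)]);print(q,proj('side',[[479.8,-190.6,90]]))
u,v=q[0].astype(int)
cv2.imwrite('pics/back.png',cv2.resize(p[v-50:v+40,u-60:u+60,::-1],None,fx=6,fy=6,interpolation=cv2.INTER_CUBIC)); print(u-60,v-50)
```

```text
[ 480.04 -190.38  405.34] [-1.7995e+02 -3.0000e-02  8.7590e+01] [-0.1  1.4 -1.3] [-0.085  0.027  0.061]
['-6:135', '-5:128', '-4:125', '-3:126', '-2:131', '-1:136', '0:136', '1:129', '2:113', '3:92', '4:73', '5:60', '6:53', '7:52', '8:55', '9:62']
['-6:170', '-5:163', '-4:153', '-3:146', '-2:146', '-1:151', '0:160', '1:167', '2:165', '3:152', '4:132', '5:108', '6:86', '7:71', '8:67', '9:74']
[[354.65013721 290.77646809]
 [355.17357765 282.89569171]
 [356.89200193 256.94672569]] [[354.08962955 298.72384618]]
294 240
```

View pics/back.png

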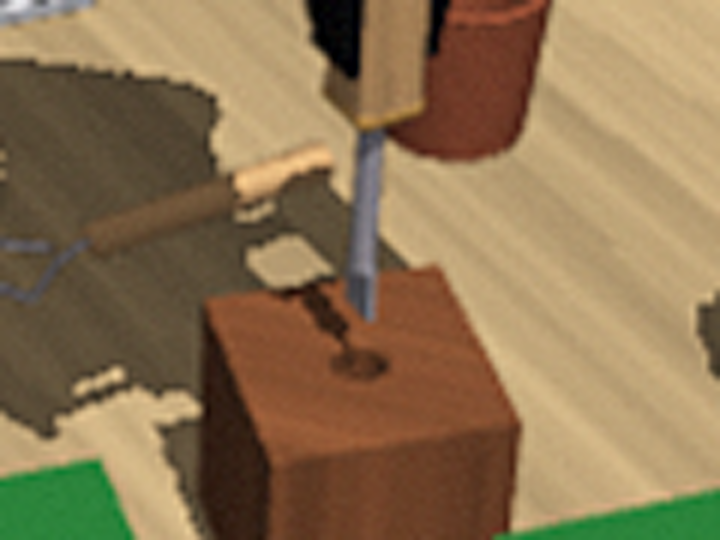

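The tip at (354.5,292.5) is right over the hole at (353.8,300.5), and the offset matches the prediction to 0.2 px. The jaw's profile is still at the tight position. I go down.

>>> carry_out([
  [0,0,0.01,0,0],
  [0,0,0.022,0,0],
  [0,0,0.04,0,0],
  [0,0,0.06,0,0],
  [0,0,0.08,0,0],
  [0,0,0.095,0,0],
  [0,0,0.099,0,0],
  [0,0,0.101,0,0],
  [0,0,0.102,0,0],
  [0,0,0.1025,0,0],
  [0,0,0.1025,0,0],
])

```text
t: 26.75
eef_pos: [480.0, -191.1, 303.5]
tcp_rot: [3.141, 0.0, 1.528]
ft_force: [0.0, -0.1, -1.6]
opening: 0.25
grip_force: 30.0
```

>>> carry_out([
  [0,0,0.0005,0,0],
  [0,0,0.0008,0,0],
  [0,0,0.0008,0,0],
  [0,0,0.0008,0,0.15],
  [0,0,0.0008,0,0.4],
  [0,0,0.0008,0,0.7],
  [0,0,0.0008,0,1],
  [0,0,0.0008,0,1],
  [0,0,0.0008,0,1],
  [0,0,0.0008,0,1],
  [0,0,0.0008,0,1],
])

```text
t: 28.12
eef_pos: [480.0, -191.0, 302.5]
tcp_rot: [3.142, -0.0, 1.528]
ft_force: [-0.1, 0.3, -0.4]
opening: 0.932
grip_force: 0.0
```

>>> carry_out([
  [0,0,-0.02,0,1],
  [0,0,-0.06,0,1],
  [0,0,-0.11,0,1],
  [0,0,-0.15,0,1],
  [0,0,-0.15,0,1],
  [0,0,-0.15,0,1],
])

```text
t: 28.88
eef_pos: [479.8, -191.0, 451.8]
tcp_rot: [-3.141, -0.0, 1.528]
ft_force: [-1.2, 0.3, -0.4]
opening: 0.999
grip_force: 0.0
```

Run:
```python
exec(open('st.py').read())
p=shot('side')[0]; print(s['opening'],s['t'])
u,v=proj('side',[[480,-190,130]])[0].astype(int)
cv2.imwrite('pics/home.png',cv2.resize(p[v-60:v+60,u-80:u+80,::-1],None,fx=5,fy=5,interpolation=cv2.INTER_CUBIC))
```

```text
[ 479.78 -190.96  451.77] [-1.7995e+02 -3.0000e-02  8.7540e+01] [-1.2  0.3 -0.4] [-0.115  0.043  0.007]
0.9986412713248465 28.875
```

View pics/home.png

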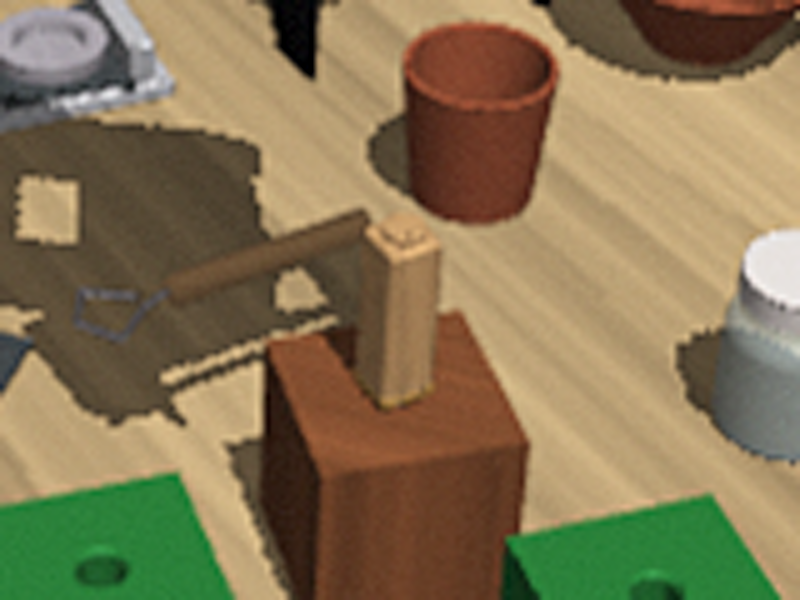

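The driver stands upright, its shoulder flat on the stand's top at crop (400,395), and the gripper is clear. I check the jaw once in the unobstructed top view.

Run:
```python
from h import *
a=cv2.imread('pics/top0.png').astype(float).sum(2)/3; p=shot('top','top1.png')[0]; b=p.astype(float).sum(2)/3
yaw=np.radians(-9.8); ex=np.array([np.cos(yaw),np.sin(yaw),0]); ey=np.array([-ex[1],ex[0],0]); O=np.array([438.2,208.6,0])+55*ex
X=np.arange(-26,16,1.0)
for img in(a,b):
    acc=0
    for y in np.arange(-20,21,2.):
        uv=proj('top',[O+x*ex+y*ey+[0,0,26.5] for x in X]).astype(np.float32)
        acc=acc+cv2.remap(img.astype(np.float32),uv[:,0][None],uv[:,1][None],cv2.INTER_LINEAR)[0]
    print([f'{x:.0f}:{v:.0f}' for x,v in zip(X,acc/21)])
f=lambda i:cv2.resize(i[207:305,205:270],None,fx=6,fy=6,interpolation=cv2.INTER_CUBIC)
cv2.imwrite('pics/cmp.png',np.hstack([f(cv2.imread('pics/top0.png')),f(p[:,:,::-1])]))
```

```text
['-26:87', '-25:93', '-24:103', '-23:112', '-22:120', '-21:124', '-20:127', '-19:127', '-18:127', '-17:127', '-16:127', '-15:127', '-14:126', '-13:125', '-12:124', '-11:125', '-10:126', '-9:126', '-8:126', '-7:124', '-6:122', '-5:118', '-4:117', '-3:121', '-2:127', '-1:129', '0:127', '1:120', '2:106', '3:89', '4:74', '5:63', '6:55', '7:53', '8:53', '9:55', '10:60', '11:67', '12:78', '13:90', '14:102', '15:111']
['-26:117', '-25:124', '-24:134', '-23:146', '-22:155', '-21:161', '-20:163', '-19:165', '-18:166', '-17:165', '-16:165', '-15:164', '-14:164', '-13:163', '-12:162', '-11:162', '-10:163', '-9:164', '-8:165', '-7:165', '-6:162', '-5:160', '-4:155', '-3:150', '-2:151', '-1:158', '0:163', '1:161', '2:154', '3:136', '4:113', '5:93', '6:80', '7:73', '8:72', '9:75', '10:81', '11:91', '12:105', '13:119', '14:133', '15:145']
```

View pics/cmp.png

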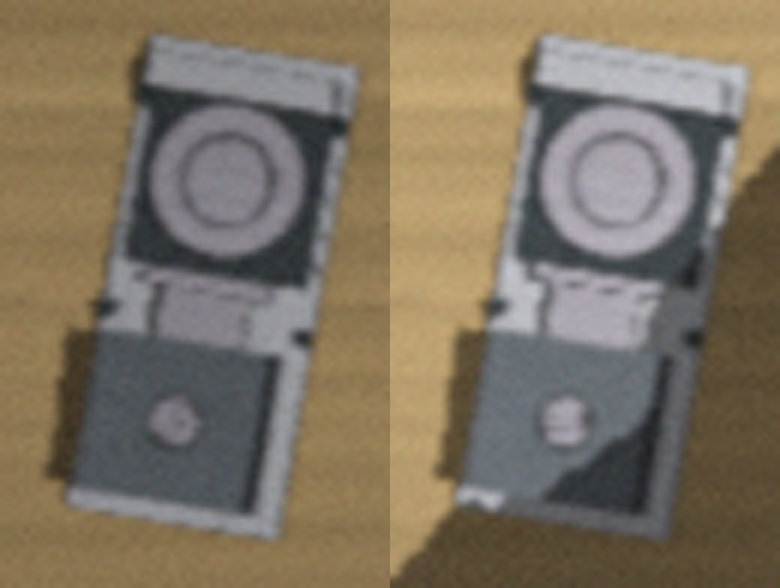

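The right-hand crop shows the slot lying nearly across the holder, at crop (565,427). Its angle should be 75° clockwise of the holder's axis, so I measure it.

Run:
```python
from h import *
I=[]
for i in range(12): I.append(env.read_camera('top')[0].astype(float).sum(2)/3)
b=np.mean(I,0).astype(np.float32)
print(b[272:283,228:241].astype(int))
yaw=np.radians(-9.8)
# darkness of a 5 mm strip through the centre, per angle, over small centre shifts
best=[]
for cx in np.arange(-2,2.1,.5):
  for cy in np.arange(-2,2.1,.5):
    r=[]
    for ang in range(-120,-40,3):
        e=np.array([np.cos(np.radians(ang)),np.sin(np.radians(ang)),0]);n=np.array([-e[1],e[0],0])
        c=np.array([438.3+cx,208.5+cy,44])
        def mean(o): 
            uv=proj('top',[c+t*e+k*n for t in np.arange(-6,6.1,1.) for k in o]).astype(np.float32)
            return cv2.remap(b,uv[:,0][None],uv[:,1][None],cv2.INTER_LINEAR).mean()
        r.append((mean([-5,-4.5,4.5,5])-mean([-1,0,1]),ang))
    best.append((max(r),cx,cy))
best.sort(reverse=True);print([(round(float(x[0][0]),1),x[0][1],float(x[1]),float(x[2])) for x in best[:12]],env.state()['t'])
```

```text
[[112 113 110 107 103 104 105 106 106 109 111 109 109]
 [113 111 106 107 112 125 133 127 116 108 108 110 108]
 [111 108 108 126 147 160 165 160 145 119 104 108 110]
 [109 102 116 142 159 167 168 165 148 114  96 103 110]
 [108  97 111 136 150 161 162 158 136 100  92 101 111]
 [107  94 108 140 156 160 161 159 136 101  91 104 111]
 [106  93  96 122 141 145 146 152 145 117 101 106 113]
 [109  95  98 132 156 163 164 164 154 125 107 112 112]
 [109 104 104 122 145 155 158 154 131 109 107 111 106]
 [109 109 105 101  99 100 105 108 105 106 109 106  86]
 [109 109 110 106 101  98 101 105 110 111 107  87  66]]Traceback (most recent call last):
  File "<stdin>", line 18, in <module>
  File "<stdin>", line 16, in mean
  File "h.py", line 16, in proj
    c=env.get_calibration(name);K=np.array(c['intrinsics'],float);D=np.array(c['D'],float);T=np.array(c['cam_to_world'],float)
ValueError: time passes only in moves, steps and waits
```

The pixels show the slot running nearly across the holder, within a few degrees of the stop angle. With the torque rise and the jaw shift, that says it is tight, so I hand the job in.

```bash
python3 -c "
from cell import env
print(env.job_done())"
```

```text
the job is handed in; nothing more can be done
None
```

The job is handed in: I tightened the cam screw to its stop and put the screwdriver back upright in its stand. The hand-in returned no verdict. That the jaw is tight is inferred from the torque rising well above the screw's friction, the jaw moving 1–2 mm and the slot lying near its stop angle, not measured to 0.3 mm.

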